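Line the lead sinkers up by size between mould frame and crucible

ROBOT

A 7-joint arm with a two-finger parallel gripper is mounted at the origin on the work surface. World frame = base frame: x ahead of the robot, y to its left, z up, the work surface at z = 0. Lengths are in mm, angles in rad, forces in N, time in s.
With the tool pointing down it reaches from about 400 to 850 mm from the base axis. Payload 4.5 kg.
Tool frame: the origin (TCP) lies midway between the tips of the shut fingers; the grasp point (between the pads) lies 19 mm behind it; z points along the fingers, y is the line along which they close (so a half turn about z gives the same grasp; the last joint's range is limited). The gripper opens to 85 mm and grips with 20 to 120 N. Pads are 22 mm wide; open, the fingers measure 114 mm over their backs; the gripper's body (76 mm by 85 mm) begins 54 mm behind the grasp point. The pads swing forward as they close: fully open they stand 13 mm farther back than shut.
Start: joints at [1.314, 0.689, -0.195, 1.565, 0.157, 0.902, -0.215], TCP at [179.228, -598.775, 231.317] pointing down, gripper open.
Joint ranges: [-3.01, 3.01], [-0.46, 2.08], [-1.47, 1.51], [0.13, 2.56], [-1, 4.14], [0.04, 2.09], [-2.66, 2.66]. Speed limits (rad/s): [2.57, 2.57, 3.14, 3.14, 3.14, 3.14, 3.14].

INTERFACE

Orientations are given as [roll, pitch, yaw] about the fixed x, y, z axes, in that order (R = Rz(yaw) Ry(pitch) Rx(roll)).
In Python, from rig import arm gives the robot as it stands.
- The arm moves only by the shell command python3 -m crank 'ROWS' [FORCE]. ROWS is JSON, a list that holds one entry, the list of rows, each a list of 7 numbers: the shift along the tool's x, y, z in m, then the turn, a rotation vector about the tool's x, y, z in degrees, then the closure, from -1 (fully open) to 1 (shut), so that 0 is half open. In form: [[[tx, ty, tz, wx, wy, wz, fingers], ...]]. A call has 1 to 10 rows; each row is the pose to reach, as a shift and turn from the pose commanded when the call began, along the tool's axes at that moment; what a row does not reach only later rows make up. A row lasts 1/12 s, in which the tool goes at most 41.7 mm and 7.16 degrees, less where a joint would pass 70% of its speed; a pose out of reach is approached as far as the arm can. A call with a gripper value outside its range is refused whole. The fingers move at their own pace and stop on an object; FORCE is the grip in N (left out, the last holds). Time passes only in rows, so rows that repeat a pose let the fingers close. It gives the time, the measured TCP pose, the force, the opening and the grip force at its end, in the units of the state.
- arm.state(): the state, without advancing time (a new reading comes with each control period).
- arm.grab_frame(name): name is "scene" or "top"; returns (picture, depth): 400x640x3 uint8, blue, green, red; 400x640 float32, mm along the optical axis (not along the pixel's ray), 0 where there is no reading.
- arm.camera_model(name): a dict with "mtx" (3x3 intrinsics, pixels), "k1" (the pictures are not rectified: a ray, as slopes to the right and down, at radius r is drawn at 1 + k1 r^2 times it, then the intrinsics apply), "view" (4x4, takes a point from world to camera coordinates). Camera axes: x right, y up, looking along -z (the intrinsics and any distortion apply to the point x, -y, -z); pixel columns grow to the right and rows downward; lengths in mm; the calibration is good to about 2 mm. A picture is of the moment at which its call begins. camera_model takes no time and is no camera call.
- arm.close_job(): hands the job in; it is judged then, once.
The state is a dict: "time": time; "joint_positions": joint angles; "joint_vel": joint speeds; "joint_efforts": joint torques, N m; "ee_pos": TCP position; "tool_rot": TCP orientation; "force": force on the tool from outside, world axes, zero at the start; "wrist_torque": the same for the moment, N m; "gripper_width": opening from 0.0 (shut) to 1.0 (fully open); "finger_force": force on a finger pad.
Only numpy, scipy, OpenCV 4.12 (cv2) and the standard library are available. Lean on these libraries where they do the work, as an engineer would, in place of code of your own. Each camera call takes 0.05 s, during which the arm holds its last target. There are 200 camera calls.

TASK

Line the four lead sinkers up in order of size for casting, each standing upright and centred on its own white plate: the smallest on the plate next to the yellow mould frame, then growing step by step to the largest on the plate next to the clay crucible. Leave the frame and the crucible where they stand.

Things in the scene. Friction and masses are not known exactly. Their poses are not given: they have to be found in the camera images.
- sinker_xs: Smallest barrel-shaped lead sinker, dull grey, standing on end on the bench: 21 mm across its belly (a plain band over the middle fifth of the height), 17 mm across its flat ends, 26 mm tall, about 90 g. A small dark bore shows in the middle of its top. Origin: centre of its underside; z up its length. It stands at least 95 mm, centre to centre, from any other sinker at the start.
- sinker_s: Second smallest barrel-shaped lead sinker, dull grey, standing on end on the bench: 28 mm across its belly (a plain band over the middle fifth of the height), 22 mm across its flat ends, 36 mm tall, about 220 g. A small dark bore shows in the middle of its top. Origin: centre of its underside; z up its length. It stands at least 95 mm, centre to centre, from any other sinker at the start.
- sinker_m: Second largest barrel-shaped lead sinker, dull grey, standing on end on the bench: 35 mm across its belly (a plain band over the middle fifth of the height), 28 mm across its flat ends, 46 mm tall, about 440 g. A small dark bore shows in the middle of its top. Origin: centre of its underside; z up its length. It stands at least 95 mm, centre to centre, from any other sinker at the start.
- sinker_l: Largest barrel-shaped lead sinker, dull grey, standing on end on the bench: 42 mm across its belly (a plain band over the middle fifth of the height), 34 mm across its flat ends, 56 mm tall, about 770 g. A small dark bore shows in the middle of its top. Origin: centre of its underside; z up its length. It stands at least 95 mm, centre to centre, from any other sinker at the start.
- mark_1: Round white steel plate with a black centre dot, first of the row of four from the robot's left (+y) to its right; 64 mm across, 3 mm thick, fixed on an elm board (80 x 325 mm, 12 mm thick), so its top is 15 mm above the bench. Plates are 80 mm apart, centre to centre. Origin: centre of its underside; y along the row to the left, x across it away from the robot; row turned up to 0.2 rad.
- mark_2: Round white steel plate with a black centre dot, second of the row of four from the robot's left (+y) to its right; 64 mm across, 3 mm thick, fixed on an elm board (80 x 325 mm, 12 mm thick), so its top is 15 mm above the bench. Plates are 80 mm apart, centre to centre. Origin: centre of its underside; y along the row to the left, x across it away from the robot; row turned up to 0.2 rad.
- mark_3: Round white steel plate with a black centre dot, third of the row of four from the robot's left (+y) to its right; 64 mm across, 3 mm thick, fixed on an elm board (80 x 325 mm, 12 mm thick), so its top is 15 mm above the bench. Plates are 80 mm apart, centre to centre. Origin: centre of its underside; y along the row to the left, x across it away from the robot; row turned up to 0.2 rad.
- mark_4: Round white steel plate with a black centre dot, fourth of the row of four from the robot's left (+y) to its right; 64 mm across, 3 mm thick, fixed on an elm board (80 x 325 mm, 12 mm thick), so its top is 15 mm above the bench. Plates are 80 mm apart, centre to centre. Origin: centre of its underside; y along the row to the left, x across it away from the robot; row turned up to 0.2 rad.
- frame: Yellow-painted steel mould frame, an open square 80 x 80 mm and 25 mm tall with a cross bar, lying flat and loose on the bench off one end of the row, its centre 105 mm beyond the centre of the nearest plate; which end changes from start to start. Origin: centre of its underside.
- crucible: Fired clay crucible, an open reddish-brown cup 76 mm across the rim and 60 mm tall, standing loose on the bench off the other end of the row, its centre 105 mm beyond the centre of the nearest plate. Origin: centre of its underside.
Not all that is in view belongs to the job. What is shaped like the sinker_m but green or purple is not meant.

How it is judged (in metres and radians):
At the end, for the whole second after the job is handed in: Sinkers upright (0.12 rad), within 15 mm of their plates' centres, feet on the plates (5 mm), sized from smallest by the yellow frame to largest by the crucible; all at rest; frame and crucible within 15 mm of their starts, crucible upright (0.2 rad) (((horizontal distance between frame and mark_1 below 0.16 m and horizontal distance between sinker_xs and mark_1 below 0.015 m and z of sinker_xs in the frame of mark_1 between -0.002 and 0.008 m and horizontal distance between sinker_s and mark_2 below 0.015 m and z of sinker_s in the frame of mark_2 between -0.002 and 0.008 m and horizontal distance between sinker_m and mark_3 below 0.015 m and z of sinker_m in the frame of mark_3 between -0.002 and 0.008 m and horizontal distance between sinker_l and mark_4 below 0.015 m and z of sinker_l in the frame of mark_4 between -0.002 and 0.008 m) or (horizontal distance between frame and mark_4 below 0.16 m and horizontal distance between sinker_xs and mark_4 below 0.015 m and z of sinker_xs in the frame of mark_4 between -0.002 and 0.008 m and horizontal distance between sinker_s and mark_3 below 0.015 m and z of sinker_s in the frame of mark_3 between -0.002 and 0.008 m and horizontal distance between sinker_m and mark_2 below 0.015 m and z of sinker_m in the frame of mark_2 between -0.002 and 0.008 m and horizontal distance between sinker_l and mark_1 below 0.015 m and z of sinker_l in the frame of mark_1 between -0.002 and 0.008 m)) and angle between each of sinker_xs, sinker_s, sinker_m, sinker_l's own z axis and vertical below 0.12 rad and linear speed of each of sinker_xs, sinker_s, sinker_m, sinker_l below 0.02 m/s and angular speed of each of sinker_xs, sinker_s, sinker_m, sinker_l below 0.2 rad/s and distance of each of frame, crucible from where it was at the start of the episode below 0.015 m and angle between crucible's own z axis and vertical below 0.2 rad); the robot touches nothing.
It fails at once if the mould frame is shifted by more than 15 mm (distance of frame from where it was at the start of the episode above 0.015 m).
It fails at once if the crucible is shifted by more than 15 mm or tipped (distance of crucible from where it was at the start of the episode above 0.015 m or angle between crucible's own z axis and vertical above 0.2 rad).
It also fails if it takes over 96 s, if anything falls off the work surface, if the arm or the gripper's body presses on something with over 40 N, if the wrist force passes 120 N, or if a joint passes its speed limit or range.

## Working session

There is one attempt and no reset: what is moved stays moved. The work goes in short steps, Python scripts to look and compute and a shell command to move; the robot and the scene stay as the last step left them, time stands still between calls to the robot, and variables do not carry over. Pictures are saved under pics/ and viewed, at most 14 in all, crops included, and the job is handed in when it is done.

```bash
ls; mkdir -p pics; python3 - <<'E'
from rig import arm
import cv2
for n in("scene","top"):
    p,d=arm.grab_frame(n); cv2.imwrite(f"pics/{n}0.png",p)
    import numpy as np; np.save(f"{n}_d.npy",d); print(n,arm.camera_model(n))
print(arm.state())
E
```

```text
pics
scene {'mtx': array([[428.99764467,   0.        , 319.23411347],
       [  0.        , 428.99764467, 202.34382191],
       [  0.        ,   0.        ,   1.        ]]), 'k1': 0.01888683541460681, 'view': array([[ 8.49811496e-01,  5.26795933e-01, -1.75061775e-02,
        -4.67091110e+02],
       [-2.80884353e-01,  4.80718629e-01,  8.30670561e-01,
         1.15143960e+02],
       [ 4.46009419e-01, -7.00996181e-01,  5.56488952e-01,
        -1.14278916e+03],
       [ 0.00000000e+00,  0.00000000e+00,  0.00000000e+00,
         1.00000000e+00]])}
top {'mtx': array([[424.4251819 ,   0.        , 328.31026364],
       [  0.        , 424.4251819 , 197.98711945],
       [  0.        ,   0.        ,   1.        ]]), 'k1': -0.1024049974993756, 'view': array([[ 7.62578665e-02, -9.97081601e-01, -3.60818208e-03,
        -1.20963344e+01],
       [ 9.76364184e-01,  7.39384410e-02,  2.03091328e-01,
        -5.27438186e+02],
       [-2.02231843e-01, -1.90102111e-02,  9.79153151e-01,
        -7.92650891e+02],
       [ 0.00000000e+00,  0.00000000e+00,  0.00000000e+00,
         1.00000000e+00]])}
{'time': 0.1, 'joint_positions': array([ 1.31378294,  0.68991259, -0.19450815,  1.56624289,  0.15728107,
        0.90248216, -0.21512134]), 'joint_vel': array([-1.51243731e-03, -6.57926277e-04,  8.97116753e-04, -2.67485444e-03,
       -8.50333257e-05,  4.05937960e-04, -5.98423597e-04]), 'joint_efforts': array([-3.11910066e-03, -5.40600157e+01, -1.27120849e+00, -1.58983487e+01,
        9.41920647e-03,  4.39992335e-03,  6.74468097e-06]), 'ee_pos': array([ 178.99735699, -598.21393331,  230.55537895]), 'tool_rot': array([-3.13993913e+00,  1.10300136e-04,  2.90847848e-01]), 'force': array([-0.7915996 , -0.03566929,  0.04236196]), 'wrist_torque': array([0.0177374 , 0.06258225, 0.00811191]), 'finger_force': 0.0, 'gripper_width': 1.0029188690173034}
```

View pics/top0.png

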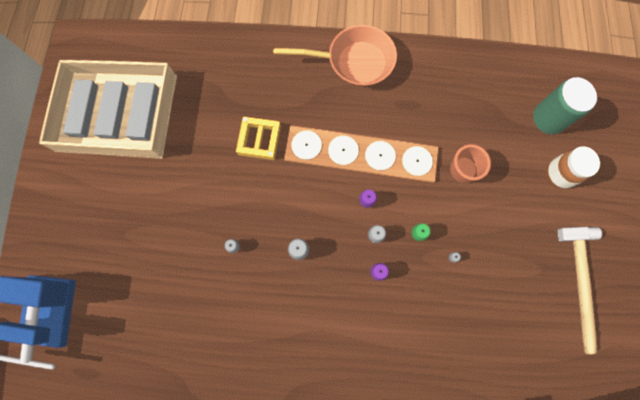

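View pics/scene0.png

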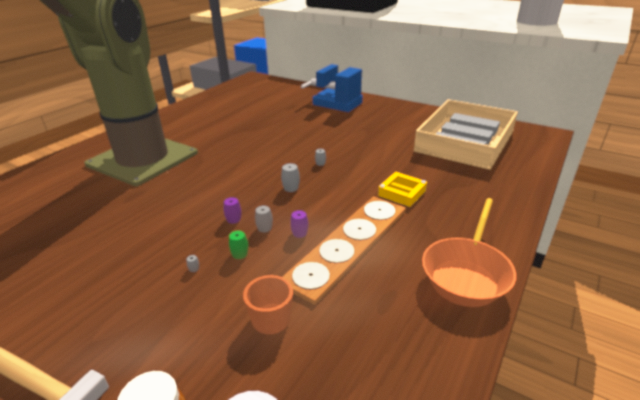

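The top view shows, left to right: the frame (258,138), plates (307,145), (343,150), (380,155), (417,160), and the crucible (470,163). The sinkers are s (231,246), l (298,249), m (377,234) and xs (455,257). The decoys are purple (368,198), (380,272) and green (421,232). The frame is next to mark_1, so the order is xs→1, s→2, m→3, l→4.

```bash
cat > h.py <<'E'
from rig import arm
import numpy as np, cv2
def rays(name,uv):
    c=arm.camera_model(name); V=c["view"]; K=c["mtx"]
    uv=np.asarray(uv,float).reshape(-1,1,2)
    s=cv2.undistortPoints(uv,K,np.array([c["k1"],0,0,0.]))[:,0]
    d=np.c_[s[:,0],-s[:,1],-np.ones(len(s))]@V[:3,:3]
    o=-V[:3,:3].T@V[:3,3]
    return o,d
def onz(name,uv,z):
    o,d=rays(name,uv); return o+d*((z-o[2])/d[:,2])[:,None]
def cloud(name,depth):
    v,u=np.mgrid[0:400,0:640]; o,d=rays(name,np.stack([u,v],-1).reshape(-1,2))
    P=(o+d*depth.reshape(-1,1)); P[depth.ravel()<=0]=np.nan
    return P.reshape(400,640,3)
def blobs(name,mask,z,amin=20):
    n,l,s,c=cv2.connectedComponentsWithStats(mask.astype(np.uint8))
    return [(c[i].round(1),s[i,4],onz(name,c[i],z)[0].round(1)) for i in range(1,n) if s[i,4]>=amin]
def tops(name,depth,objs):
    P=cloud(name,depth)
    for k,(x,y,h) in objs.items():
        m=(np.hypot(P[...,0]-x,P[...,1]-y)<30)&(abs(P[...,2]-h)<4)
        q=np.argwhere(m)
        if len(q)<5: print(k,'none');continue
        (cv,cu),r=cv2.minEnclosingCircle(q.astype(np.float32))
        g=onz(name,[[q[:,1].mean(),q[:,0].mean()]],h)[0]
        print(name,k,len(q),'px',q.mean(0).round(1)[::-1],'xyz',g.round(1),'medz',np.median(P[...,2][m]).round(1),'ext',np.ptp(P[m],0).round(0))
E
python3 - <<'E'
from h import *
p=cv2.imread("pics/top0.png"); hsv=cv2.cvtColor(p,cv2.COLOR_BGR2HSV)
w=(hsv[...,1]<40)&(hsv[...,2]>190)
print("plates");[print(b) for b in blobs("top",w,15,300)]
y=(abs(hsv[...,0].astype(int)-27)<5)&(hsv[...,1]>150)&(hsv[...,2]>120); print("frame");[print(b) for b in blobs("top",y,25,100)]
seed={'s':((231,246),36),'l':((298,249),56),'m':((377,234),46),'xs':((455,257),26),'pur1':((368,198),46),'pur2':((380,272),46),'grn':((421,232),46)}
o={k:(*onz("top",[u],h)[0][:2],h) for k,(u,h) in seed.items()}
tops("top",np.load("top_d.npy"),o); tops("scene",np.load("scene_d.npy"),o)
print('cruc',onz("top",[(470,160)],60))
s=p[180:290,210:480]; cv2.imwrite("pics/crop0.png",cv2.resize(s,None,fx=2.9,fy=2.9,interpolation=cv2.INTER_CUBIC))
for n in("top","scene"):
  P=cloud(n,np.load(n+"_d.npy")); Z=P[200:330,180:500,2] if n=="top" else P[150:300,180:400,2]; print(n,"bench z",np.nanpercentile(Z,[10,50,90]))
E
```

```text
plates
(array([579.1,  93.8]), np.int32(914), array([ 823.4, -529.7,   15. ]))
(array([ 75.5, 108.3]), np.int32(639), array([700.8, 624. ,  15. ]))
(array([106.9, 108.2]), np.int32(778), array([704.6, 546.3,  15. ]))
(array([138.6, 109.4]), np.int32(862), array([705.6, 469.7,  15. ]))
(array([306.1, 144.5]), np.int32(650), array([648.3,  85.3,  15. ]))
(array([343. , 149.7]), np.int32(662), array([642.5,   5.4,  15. ]))
(array([380. , 155.2]), np.int32(661), array([636.5, -74.4,  15. ]))
(array([417. , 160.5]), np.int32(656), array([ 630.8, -154.1,   15. ]))
(array([583.4, 161.9]), np.int32(760), array([ 659. , -528.3,   15. ]))
(array([579.4, 233.3]), np.int32(469), array([ 498.6, -510.9,   15. ]))
(array([ 25.3, 359. ]), np.int32(302), array([143.4, 635.4,  15. ]))
frame
top s 103 px [230.5 244.7] xyz [420.3 216.8  36. ] medz 37.1 ext [24. 21.  8.]
top l 255 px [297.5 247.7] xyz [423.4  80.1  56. ] medz 57.4 ext [34. 34.  8.]
top m 175 px [377.6 232.3] xyz [466.6 -74.8  46. ] medz 47.4 ext [30. 30.  8.]
top xs 71 px [454.8 256.9] xyz [ 430.6 -236.2   26. ] medz 27.0 ext [19. 17.  8
[... 283 characters left out ...]
[421.6 212.   36. ] medz 36.1 ext [23. 21.  7.]
scene l 115 px [289.7 167.9] xyz [425.4  74.8  56. ] medz 55.9 ext [33. 34.  6.]
scene m 123 px [262.7 210.7] xyz [468.1 -80.1  46. ] medz 45.8 ext [30. 30.  7.]
scene xs 79 px [191.2 259. ] xyz [ 431.8 -242.2   26. ] medz 26.2 ext [19. 19.  7.]
scene pur1 125 px [298.8 215.6] xyz [539.4 -57.7  46. ] medz 45.9 ext [28. 30.  7.]
scene pur2 109 px [231.1 202.2] xyz [392.9 -88.7  46. ] medz 45.9 ext [29. 30.  6.]
scene grn 144 px [237.2 236.1] xyz [ 478.1 -168.2   46. ] medz 46.3 ext [28. 28.  7.]
cruc [[ 626.44868612 -254.59665088   60.        ]]
top bench z [-0.29437555  1.69562535  3.91201977]
scene bench z [-0.69362596  0.79051492 16.51041735]
```

```bash
python3 -m crank '[[[0,0,-0.02,0,0,0,-1]]]' 40
```

```text
time: 0.18
ee_pos: [178.0, -595.9, 247.4]
tool_rot: [-3.132, 0.001, 0.291]
force: [0.3, -0.2, -0.6]
gripper_width: 0.999
finger_force: 0.0
```

The tops' heights and sizes match what's given, and plate spacing comes out at 80 mm. The two cameras differ by about 5 mm in y, so I'll use the average. Next I'll add a helper that gives the shift in tool axes, and check the plates in the scene view.

```bash
cat > go.py <<'E'
import sys
from h import *
from scipy.spatial.transform import Rotation as R
x,y,z,yaw=map(float,sys.argv[1:5]); s=arm.state()
r=R.from_euler('xyz',s['tool_rot']); t=R.from_euler('xyz',[np.pi,0,yaw])
print('t',s['time'],'pos',s['ee_pos'].round(1),'shift m',(r.inv().apply(np.array([x,y,z])-s['ee_pos'])/1000).round(4),'turn deg',(r.inv()*t).as_rotvec(degrees=True).round(1),'w',round(s['gripper_width'],2))
E
python3 go.py 431 -239 150 1.5708
python3 - <<'E'
from h import *
p=cv2.imread("pics/scene0.png"); hsv=cv2.cvtColor(p,cv2.COLOR_BGR2HSV)
w=(hsv[...,1]<60)&(hsv[...,2]>170); w[:170]=0
for b in blobs("scene",w,15,200): print(b)
E
```

```text
t 0.1833 pos [ 178.  -595.9  247.4] shift m [ 0.3449 -0.2683  0.0996] turn deg [ -0.5  -0.3 -73.3] w 1.0
(array([379.2, 209.7]), np.int32(419), array([648.,  81.,  15.]))
(array([359.2, 228.6]), np.int32(490), array([641.9,   1.6,  15. ]))
(array([336.4, 250.2]), np.int32(591), array([636.1, -78.5,  15. ]))
(array([310.5, 275. ]), np.int32(726), array([ 630.3, -158.4,   15. ]))
(array([ 83.2, 385.9]), np.int32(595), array([ 484.5, -489.6,   15. ]))
(array([150.3, 387.3]), np.int32(1335), array([ 563. , -445.4,   15. ]))
(array([253. , 395.8]), np.int32(310), array([ 687.5, -384.9,   15. ]))
```

```bash
python3 -m crank '[[[0.345,-0.270,0.10,0,0,-73.3,-0.35],[0.345,-0.270,0.10,0,0,-73.3,-0.35],[0.345,-0.270,0.10,0,0,-73.3,-0.35],[0.345,-0.270,0.10,0,0,-73.3,-0.35],[0.345,-0.270,0.10,0,0,-73.3,-0.35],[0.345,-0.270,0.10,0,0,-73.3,-0.35],[0.345,-0.270,0.10,0,0,-73.3,-0.35],[0.345,-0.270,0.10,0,0,-73.3,-0.35],[0.345,-0.270,0.10,0,0,-73.3,-0.35],[0.345,-0.270,0.10,0,0,-73.3,-0.35]]]'; python3 go.py 431 -239 90 1.5708
```

```text
time: 1.02
ee_pos: [414.5, -265.6, 158.0]
tool_rot: [-3.141, -0.0, 1.547]
force: [1.1, -0.8, -0.4]
gripper_width: 0.673
finger_force: 0.0
t 1.0167 pos [ 414.5 -265.6  158. ] shift m [0.027  0.0159 0.068 ] turn deg [-0.  -0.  -1.4] w 0.67
```

```bash
python3 -m crank '[[[0,0,0,0,0,0,-0.35],[0,0,0,0,0,0,-0.35],[0,0,0,0,0,0,-0.35],[0,0,0,0,0,0,-0.35]]]'; python3 go.py 431 -239 60 1.5708; python3 - <<'E'
from h import *
p,d=arm.grab_frame("top"); cv2.imwrite("pics/t1.png",cv2.resize(p[160:320,340:540],None,fx=3,fy=3))
E
```

```text
time: 1.35
ee_pos: [412.7, -268.8, 158.5]
tool_rot: [-3.14, 0.001, 1.537]
force: [0.5, -0.2, -0.2]
gripper_width: 0.676
finger_force: 0.0
t 1.35 pos [ 412.7 -268.8  158.5] shift m [0.0305 0.0174 0.0985] turn deg [-0.1  0.1 -1.9] w 0.68
```

View pics/t1.png

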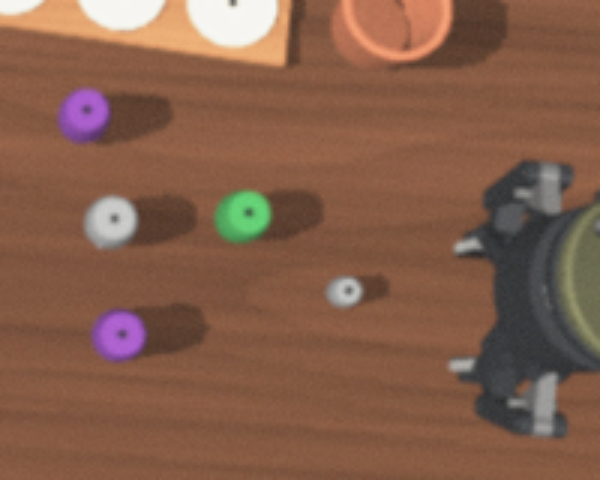

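The crop shows xs at crop (345,291), with the fingertips to its right near (463,245) and (462,366). I'll use the midpoint of the tips to check the camera's y bias while moving.

```bash
python3 - <<'E'
from h import *
print(onz("top",[(494.5,261.8)],158+5))
E
python3 -m crank '[[[0.0305,0.0174,0.06,0,0,-1.9,-0.35],[0.0305,0.0174,0.06,0,0,-1.9,-0.35],[0.0305,0.0174,0.06,0,0,-1.9,-0.35],[0.0305,0.0174,0.06,0,0,-1.9,-0.35],[0.0305,0.0174,0.06,0,0,-1.9,-0.35]]]'; python3 go.py 431 -239 3 1.5708;  python3 - <<'E'
from h import *
for n in("top","scene"):
  p,d=arm.grab_frame(n); cv2.imwrite(f"pics/{n}2.png",p)
a=cv2.imread("pics/scene2.png")[160:320,120:320]; b=cv2.imread("pics/top2.png")[180:340,380:580]
cv2.imwrite("pics/c2.png",cv2.resize(np.hstack([a,b]),None,fx=2,fy=2))
E
```

```text
[[ 414.72566681 -265.88978294  163.        ]]
time: 1.82
ee_pos: [431.6, -238.9, 99.3]
tool_rot: [-3.141, 0.001, 1.572]
force: [0.8, 0.6, -0.1]
gripper_width: 0.674
finger_force: 0.0
t 1.8167 pos [ 431.6 -238.9   99.3] shift m [ 0.0001 -0.0006  0.0963] turn deg [-0.   0.1  0. ] w 0.67
```

View pics/c2.png

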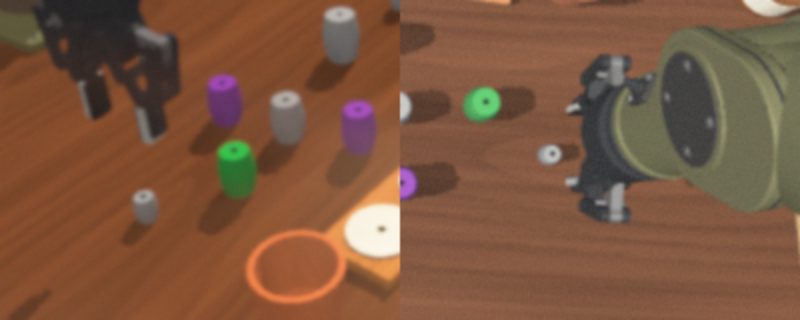

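The fingers straddle xs, and the tip check gives a y bias of about +3 mm in the top camera, so the average holds. Going down and gripping.

```bash
python3 -m crank '[[[0,0,0.04,0,0,0,-0.35],[0,0,0.07,0,0,0,-0.35],[0,0,0.085,0,0,0,-0.35],[0,0,0.093,0,0,0,-0.35],[0,0,0.095,0,0,0,-0.35],[0,0,0.095,0,0,0,-0.35],[0,0,0.095,0,0,0,0],[0,0,0.095,0,0,0,0.3],[0,0,0.095,0,0,0,0.6],[0,0,0.095,0,0,0,1]]]' 40; python3 -m crank '[[[0,0,0,0,0,0,1],[0,0,0,0,0,0,1],[0,0,0,0,0,0,1],[0,0,0,0,0,0,1]]]' 40
```

```text
time: 2.75
ee_pos: [432.6, -237.7, 4.7]
tool_rot: [3.14, 0.001, 1.574]
force: [-1.0, -0.4, 6.8]
gripper_width: 0.217
finger_force: 38.8
time: 3.08
ee_pos: [432.6, -237.7, 4.7]
tool_rot: [3.14, 0.001, 1.574]
force: [-0.3, -0.3, 7.2]
gripper_width: 0.217
finger_force: 38.8
```

```bash
python3 -m crank '[[[0,0,-0.01,0,0,0,1],[0,0,-0.03,0,0,0,1],[0,0,-0.065,0,0,0,1],[0,0,-0.10,0,0,0,1],[0,0,-0.13,0,0,0,1],[0,0,-0.13,0,0,0,1],[0,0,-0.13,0,0,0,1],[0,0,-0.13,0,0,0,1]]]' ; python3 go.py 648.2 83.2 135 1.5;  python3 - <<'E'
from h import *
p,d=arm.grab_frame("scene"); cv2.imwrite("pics/c3.png",cv2.resize(p[100:300,100:340],None,fx=2.5,fy=2.5))
E
```

```text
time: 3.75
ee_pos: [431.6, -237.5, 133.4]
tool_rot: [-3.141, 0.0, 1.573]
force: [0.6, -0.3, -1.1]
gripper_width: 0.22
finger_force: 39.4
t 3.75 pos [ 431.6 -237.5  133.4] shift m [ 0.3201  0.2175 -0.0018] turn deg [-0.   0.   4.2] w 0.22
```

View pics/c3.png

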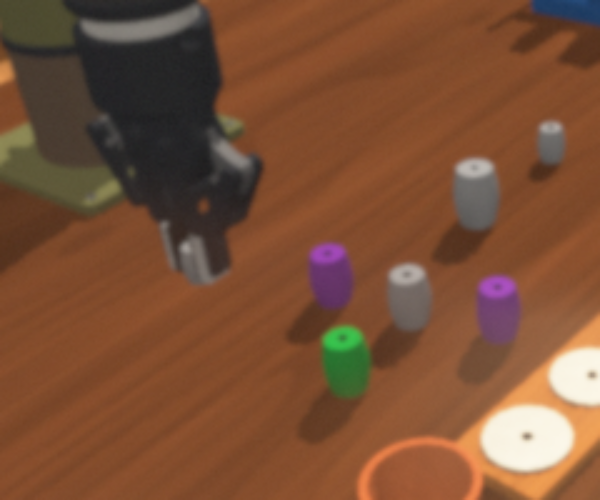

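xs is held between the pads at (205,270), clear of the bench. Carrying it to mark_1.

```bash
python3 -m crank '[[[0.02,0.013,0,0,0,0,1],[0.05,0.034,0,0,0,0,1],[0.08,0.054,0,0,0,0,1],[0.11,0.075,0,0,0,0,1],[0.14,0.095,0,0,0,0,1],[0.17,0.115,0,0,0,0,1],[0.20,0.136,0,0,0,0,1],[0.23,0.156,0,0,0,0,1],[0.26,0.177,0,0,0,0,1],[0.29,0.197,0,0,0,0,1]]]'; python3 -m crank '[[[0.018,0.012,0.01,0,0,0,1],[0.029,0.020,0.03,0,0,0,1],[0.029,0.020,0.06,0,0,0,1],[0.029,0.020,0.08,0,0,0,1],[0.029,0.020,0.08,0,0,0,1],[0.029,0.020,0.08,0,0,0,1],[0.029,0.020,0.08,0,0,0,1],[0.029,0.020,0.08,0,0,0,1]]]';python3 go.py 648.2 83.2 20 1.5708
```

```text
time: 4.63
ee_pos: [628.0, 55.0, 131.4]
tool_rot: [-3.138, 0.001, 1.575]
force: [0.1, 0.2, -0.2]
gripper_width: 0.216
finger_force: 39.4
time: 5.3
ee_pos: [649.2, 82.6, 54.9]
tool_rot: [3.139, -0.0, 1.574]
force: [-0.1, -0.3, -0.8]
gripper_width: 0.22
finger_force: 39.4
t 5.3 pos [649.2  82.6  54.9] shift m [ 0.0006 -0.0011  0.0349] turn deg [ 0.1 -0.   0.2] w 0.22
```

```bash
python3 -m crank '[[[0.0005,-0.001,0.015,0,0,0,1],[0.0005,-0.001,0.025,0,0,0,1],[0.0005,-0.001,0.030,0,0,0,1],[0.0005,-0.001,0.033,0,0,0,1],[0.0005,-0.001,0.0343,0,0,0,1],[0.0005,-0.001,0.0343,0,0,0,1],[0.0005,-0.001,0.0343,0,0,0,1]]]'
```

```text
time: 5.88
ee_pos: [647.5, 82.9, 19.9]
tool_rot: [3.141, 0.0, 1.574]
force: [-0.2, -0.2, 2.5]
gripper_width: 0.218
finger_force: 39.6
```

Light contact at the expected height. Releasing and rising, then moving toward s.

```bash
python3 -m crank '[[[0,0,0,0,0,0,0.45],[0,0,0,0,0,0,0.3],[0,0,0,0,0,0,0.1],[0,0,0,0,0,0,-0.2],[0,0,0,0,0,0,-0.2],[0,0,-0.02,0,0,0,-0.2],[0,0,-0.05,0,0,0,-0.2],[0,0,-0.08,0,0,0,-0.2],[0,0,-0.11,0,0,0,-0.2],[0,0,-0.11,0,0,0,-0.2]]]'; python3 -m crank '[[[0.131,-0.226,0,0,0,0,-0.35],[0.131,-0.226,0,0,0,0,-0.35],[0.131,-0.226,0,0,0,0,-0.35],[0.131,-0.226,0,0,0,0,-0.35],[0.131,-0.226,0,0,0,0,-0.35],[0.131,-0.226,0,0,0,0,-0.35],[0.131,-0.226,0,0,0,0,-0.35],[0.131,-0.226,0,0,0,0,-0.35],[0.131,-0.226,0,0,0,0,-0.35],[0.131,-0.226,0,0,0,0,-0.35]]]';python3 go.py 421 214.4 4 1.5708; python3 - <<'E'
from h import *
p,d=arm.grab_frame("top"); cv2.imwrite("pics/t4.png",p[60:300,150:500])
tops("top",d,{'xs':(651,86,41)})
E
```

```text
time: 6.72
ee_pos: [651.2, 84.3, 135.6]
tool_rot: [3.131, -0.003, 1.573]
force: [0.5, -0.6, 0.7]
gripper_width: 0.6
finger_force: 0.0
time: 7.55
ee_pos: [422.1, 212.7, 129.2]
tool_rot: [3.14, 0.0, 1.572]
force: [1.2, 0.5, -0.3]
gripper_width: 0.673
finger_force: 0.0
t 7.55 pos [422.1 212.7 129.2] shift m [ 0.0018 -0.0013  0.1252] turn deg [0.1 0.  0.1] w 0.67
top xs 62 px [306.8 141.8] xyz [645.7  82.1  41. ] medz 41.9 ext [16. 17.  8.]
```

View pics/t4.png

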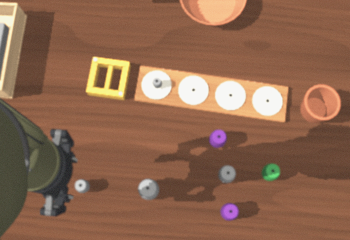

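xs stands upright about 4 mm from the centre of its plate, at crop (157,83). Now s.

```bash
python3 -m crank '[[[0.002,-0.001,0.03,0,0,0,-0.35],[0.002,-0.001,0.065,0,0,0,-0.35],[0.002,-0.001,0.095,0,0,0,-0.35],[0.002,-0.001,0.113,0,0,0,-0.35],[0.002,-0.001,0.121,0,0,0,-0.35],[0.002,-0.001,0.123,0,0,0,-0.35],[0.002,-0.001,0.123,0,0,0,-0.1],[0.002,-0.001,0.123,0,0,0,0.1],[0.002,-0.001,0.123,0,0,0,0.4],[0.002,-0.001,0.123,0,0,0,1]]]' 50; python3 -m crank '[[[0,0,0,0,0,0,1],[0,0,0,0,0,0,1],[0,0,0,0,0,0,1],[0,0,0,0,0,0,1]]]' 50
```

```text
time: 8.43
ee_pos: [420.6, 215.3, 7.6]
tool_rot: [3.14, -0.001, 1.573]
force: [0.3, -0.2, 3.4]
gripper_width: 0.304
finger_force: 49.0
time: 8.77
ee_pos: [420.6, 215.3, 7.6]
tool_rot: [3.14, -0.001, 1.573]
force: [-0.2, -0.6, 7.3]
gripper_width: 0.297
finger_force: 49.3
```

```bash
python3 -m crank '[[[0,0,-0.01,0,0,0,1],[0,0,-0.03,0,0,0,1],[0,0,-0.06,0,0,0,1],[0,0,-0.09,0,0,0,1],[-0.01,0.01,-0.11,0,0,0,1],[-0.03,0.03,-0.12,0,0,0,1],[-0.052,0.052,-0.12,0,0,0,1],[-0.074,0.075,-0.12,0,0,0,1],[-0.096,0.1,-0.12,0,0,0,1],[-0.118,0.122,-0.12,0,0,0,1]]]'; python3 -m crank '[[[-0.022,0.022,0,0,0,0,1],[-0.044,0.044,0,0,0,0,1],[-0.066,0.070,0.01,0,0,0,1],[-0.084,0.09,0.03,0,0,0,1],[-0.094,0.10,0.06,0,0,0,1],[-0.094,0.10,0.075,0,0,0,1],[-0.094,0.10,0.075,0,0,0,1],[-0.094,0.10,0.075,0,0,0,1],[-0.094,0.10,0.075,0,0,0,1]]]';python3 go.py 642.2 3.5 22.8 1.5708
```

```text
time: 9.6
ee_pos: [543.4, 95.7, 127.0]
tool_rot: [3.141, 0.0, 1.573]
force: [-0.4, 0.7, -2.5]
gripper_width: 0.296
finger_force: 49.9
time: 10.35
ee_pos: [642.7, 5.1, 52.6]
tool_rot: [3.14, -0.001, 1.575]
force: [0.3, 0.1, -1.2]
gripper_width: 0.303
finger_force: 50.0
t 10.35 pos [642.7   5.1  52.6] shift m [-0.0016 -0.0006  0.0298] turn deg [ 0.1 -0.1  0.3] w 0.3
```

```bash
python3 -m crank '[[[-0.0015,0,0.012,0,0,0,1],[-0.0015,0,0.022,0,0,0,1],[-0.0015,0,0.027,0,0,0,1],[-0.0015,0,0.029,0,0,0,1],[-0.0015,0,0.0295,0,0,0,1],[-0.0015,0,0.0295,0,0,0,1],[-0.0015,0,0.0295,0,0,0,1]]]'
```

```text
time: 10.93
ee_pos: [641.7, 2.3, 22.7]
tool_rot: [-3.14, 0.001, 1.574]
force: [-4.2, -1.1, 7.3]
gripper_width: 0.299
finger_force: 50.9
```

```bash
python3 -m crank '[[[0,0,0,0,0,0,0.3],[0,0,0,0,0,0,0.15],[0,0,0,0,0,0,-0.05],[0,0,0,0,0,0,-0.25],[0,0,0,0,0,0,-0.25],[0,0,-0.02,0,0,0,-0.25],[0,0,-0.05,0,0,0,-0.25],[0,0,-0.08,0,0,0,-0.25],[0,0,-0.115,0,0,0,-0.25],[0,0,-0.115,0,0,0,-0.25]]]'; python3 -m crank '[[[-0.08,-0.174,0,0,0,0,-0.4],[-0.08,-0.174,0,0,0,0,-0.4],[-0.08,-0.174,0,0,0,0,-0.4],[-0.08,-0.174,0,0,0,0,-0.4],[-0.08,-0.174,0,0,0,0,-0.4],[-0.08,-0.174,0,0,0,0,-0.4],[-0.08,-0.174,0,0,0,0,-0.4],[-0.08,-0.174,0,0,0,0,-0.4],[-0.08,-0.174,0,0,0,0,-0.4]]]';python3 go.py 467.4 -77.4 7 1.5708; python3 - <<'E'
from h import *
p,d=arm.grab_frame("top"); cv2.imwrite("pics/t5.png",p[60:300,150:500])
tops("top",d,{'xs':(651,86,41),'s':(642,5,51)})
E
```

```text
time: 11.77
ee_pos: [647.0, 3.5, 143.6]
tool_rot: [3.13, -0.002, 1.573]
force: [1.7, 0.3, 0.6]
gripper_width: 0.618
finger_force: 0.0
time: 12.52
ee_pos: [470.7, -77.1, 136.9]
tool_rot: [3.139, -0.001, 1.575]
force: [0.2, 0.6, 0.2]
gripper_width: 0.7
finger_force: 0.0
t 12.5167 pos [470.7 -77.1 136.9] shift m [-0.0004 -0.0036  0.1299] turn deg [ 0.1 -0.1  0.2] w 0.7
top xs 62 px [306.9 141.8] xyz [645.6  81.9  41. ] medz 41.9 ext [17. 17.  7.]
top s 105 px [343.8 145.5] xyz [639.9   4.7  51. ] medz 52.1 ext [24. 23.  8.]
```

View pics/t5.png

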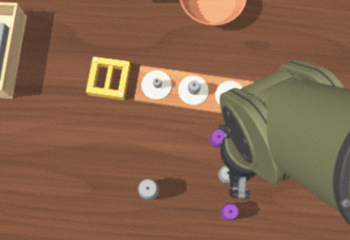

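s stands centred at crop (194,86), about 3 mm off. The fingers straddle m between the two purple decoys, so I'll descend.

```bash
python3 -m crank '[[[0,-0.0035,0.03,0,0,0,-0.4],[0,-0.0035,0.06,0,0,0,-0.4],[0,-0.0035,0.09,0,0,0,-0.4],[0,-0.0035,0.112,0,0,0,-0.4],[0,-0.0035,0.124,0,0,0,-0.4],[0,-0.0035,0.127,0,0,0,-0.4],[0,-0.0035,0.127,0,0,0,-0.2],[0,-0.0035,0.127,0,0,0,0],[0,-0.0035,0.127,0,0,0,0.3],[0,-0.0035,0.127,0,0,0,1]]]' 65; python3 -m crank '[[[0,0,0,0,0,0,1],[0,0,0,0,0,0,1],[0,0,0,0,0,0,1],[0,0,0,0,0,0,1]]]' 65
```

```text
time: 13.4
ee_pos: [465.9, -78.0, 10.9]
tool_rot: [3.139, -0.0, 1.574]
force: [-0.9, 0.4, 1.6]
gripper_width: 0.382
finger_force: 64.9
time: 13.73
ee_pos: [466.0, -78.0, 10.8]
tool_rot: [3.139, -0.0, 1.574]
force: [-1.6, 1.3, 8.0]
gripper_width: 0.376
finger_force: 65.4
```

```bash
python3 -m crank '[[[0,0,-0.01,0,0,0,1],[0,0,-0.03,0,0,0,1],[0,0,-0.06,0,0,0,1],[0,0,-0.09,0,0,0,1],[0,0.005,-0.11,0,0,0,1],[0.0015,0.025,-0.12,0,0,0,1],[0.0015,0.05,-0.12,0,0,0,1],[0.0015,0.08,-0.12,0,0,0,1],[0.0015,0.11,-0.12,0,0,0,1],[0.0015,0.14,-0.12,0,0,0,1]]]'; python3 -m crank '[[[0,0.02,0,0,0,0,1],[0,0.030,0.005,0,0,0,1],[0,0.030,0.025,0,0,0,1],[0,0.03,0.055,0,0,0,1],[0,0.03,0.075,0,0,0,1],[0,0.03,0.075,0,0,0,1],[0,0.03,0.075,0,0,0,1],[0,0.03,0.075,0,0,0,1]]]';python3 go.py 636.3 -76.4 26 1.5708
```

```text
time: 14.57
ee_pos: [605.4, -77.2, 129.7]
tool_rot: [-3.14, 0.0, 1.573]
force: [0.7, 0.3, -4.7]
gripper_width: 0.377
finger_force: 66.1
time: 15.23
ee_pos: [635.8, -76.2, 55.8]
tool_rot: [3.14, -0.0, 1.574]
force: [0.7, -0.7, -4.9]
gripper_width: 0.383
finger_force: 66.2
t 15.2333 pos [635.8 -76.2  55.8] shift m [-0.0002  0.0004  0.0298] turn deg [ 0.1 -0.   0.2] w 0.38
```

```bash
python3 -m crank '[[[0,0.0005,0.012,0,0,0,1],[0,0.0005,0.022,0,0,0,1],[0,0.0005,0.027,0,0,0,1],[0,0.0005,0.029,0,0,0,1],[0,0.0005,0.0295,0,0,0,1],[0,0.0005,0.0295,0,0,0,1],[0,0.0005,0.0295,0,0,0,1]]]'
```

```text
time: 15.82
ee_pos: [635.1, -76.3, 26.0]
tool_rot: [-3.14, 0.001, 1.574]
force: [-5.0, -0.3, 5.7]
gripper_width: 0.38
finger_force: 67.2
```

```bash
python3 -m crank '[[[0,0,0,0,0,0,0.15],[0,0,0,0,0,0,0],[0,0,0,0,0,0,-0.2],[0,0,0,0,0,0,-0.4],[0,0,0,0,0,0,-0.4],[0,0,-0.02,0,0,0,-0.4],[0,0,-0.05,0,0,0,-0.4],[0,0,-0.08,0,0,0,-0.4],[0,0,-0.12,0,0,0,-0.4],[0,0,-0.12,0,0,0,-0.4]]]'; python3 -m crank '[[[0.154,-0.211,0,0,0,0,-0.6],[0.154,-0.211,0,0,0,0,-0.6],[0.154,-0.211,0,0,0,0,-0.6],[0.154,-0.211,0,0,0,0,-0.6],[0.154,-0.211,0,0,0,0,-0.6],[0.154,-0.211,0,0,0,0,-0.6],[0.154,-0.211,0,0,0,0,-0.6],[0.154,-0.211,0,0,0,0,-0.6],[0.154,-0.211,0,0,0,0,-0.6],[0.154,-0.211,0,0,0,0,-0.6]]]';python3 go.py 424.4 77.5 10 1.5708; python3 - <<'E'
from h import *
p,d=arm.grab_frame("top"); cv2.imwrite("pics/t6.png",p[60:300,150:500])
tops("top",d,{'xs':(651,86,41),'s':(642,5,51),'m':(636,-74,61)})
E
```

```text
time: 16.65
ee_pos: [640.9, -75.3, 152.9]
tool_rot: [3.128, -0.001, 1.574]
force: [1.4, -0.7, 0.3]
gripper_width: 0.701
finger_force: 0.0
time: 17.48
ee_pos: [425.9, 76.8, 145.3]
tool_rot: [3.14, -0.0, 1.572]
force: [0.6, 0.1, 0.4]
gripper_width: 0.799
finger_force: 0.0
t 17.4833 pos [425.9  76.8 145.3] shift m [ 0.0007 -0.0017  0.1353] turn deg [ 0.1 -0.   0.1] w 0.8
top xs 62 px [306.7 141.8] xyz [645.7  82.4  41. ] medz 41.8 ext [17. 19.  8.]
top s 103 px [343.8 145.5] xyz [639.9   4.6  51. ] medz 51.9 ext [23. 23.  8.]
top m 150 px [382.1 149.1] xyz [634.8 -73.4  61. ] medz 62.5 ext [26. 29.  8.]
```

View pics/t6.png

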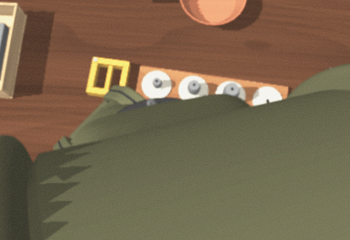

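xs, s and m stand on plates 1–3 at crop (157,82), (194,86) and (232,89). The arm hides l. Descending on l.

```bash
python3 -m crank '[[[0.001,-0.0015,0.03,0,0,0,-0.6],[0.001,-0.0015,0.06,0,0,0,-0.6],[0.001,-0.0015,0.09,0,0,0,-0.6],[0.001,-0.0015,0.115,0,0,0,-0.6],[0.001,-0.0015,0.129,0,0,0,-0.6],[0.001,-0.0015,0.132,0,0,0,-0.6],[0.001,-0.0015,0.132,0,0,0,-0.4],[0.001,-0.0015,0.132,0,0,0,-0.2],[0.001,-0.0015,0.132,0,0,0,0.1],[0.001,-0.0015,0.132,0,0,0,1]]]' 90; python3 -m crank '[[[0,0,0,0,0,0,1],[0,0,0,0,0,0,1],[0,0,0,0,0,0,1],[0,0,0,0,0,0,1]]]' 90
```

```text
time: 18.37
ee_pos: [423.3, 77.3, 12.6]
tool_rot: [-3.141, -0.0, 1.572]
force: [-0.3, -0.1, -7.3]
gripper_width: 0.461
finger_force: 91.3
time: 18.7
ee_pos: [422.9, 78.1, 13.2]
tool_rot: [3.141, 0.001, 1.574]
force: [0.6, -0.2, -7.8]
gripper_width: 0.46
finger_force: 91.3
```

```bash
python3 -m crank '[[[0,0,-0.01,0,0,0,1],[0,0,-0.03,0,0,0,1],[0,0,-0.06,0,0,0,1],[0,0,-0.09,0,0,0,1],[-0.005,0.004,-0.115,0,0,0,1],[-0.02,0.018,-0.125,0,0,0,1],[-0.042,0.037,-0.125,0,0,0,1],[-0.064,0.057,-0.125,0,0,0,1],[-0.086,0.077,-0.125,0,0,0,1],[-0.108,0.097,-0.125,0,0,0,1]]]'; python3 -m crank '[[[-0.022,0.02,0,0,0,0,1],[-0.044,0.04,0,0,0,0,1],[-0.066,0.06,0,0,0,0,1],[-0.088,0.08,0,0,0,0,1],[-0.11,0.1,0.005,0,0,0,1],[-0.126,0.11,0.025,0,0,0,1],[-0.126,0.11,0.055,0,0,0,1],[-0.126,0.11,0.075,0,0,0,1],[-0.126,0.11,0.075,0,0,0,1],[-0.126,0.11,0.075,0,0,0,1]]]';python3 -m crank '[[[0,0,0,0,0,0,1],[0,0,0,0,0,0,1]]]'; python3 go.py 630.5 -156.3 28 1.5708; python3 - <<'E'
from h import *
p,d=arm.grab_frame("scene"); cv2.imwrite("pics/s7.png",cv2.resize(p[140:340,200:440],None,fx=2.5,fy=2.5))
E
```

```text
time: 19.53
ee_pos: [519.4, -31.4, 138.0]
tool_rot: [-3.139, 0.001, 1.574]
force: [0.3, 0.9, -9.0]
gripper_width: 0.464
finger_force: 93.0
time: 20.37
ee_pos: [628.0, -154.8, 61.5]
tool_rot: [-3.136, -0.0, 1.575]
force: [0.6, 0.2, -8.0]
gripper_width: 0.459
finger_force: 93.6
time: 20.53
ee_pos: [631.7, -154.5, 65.2]
tool_rot: [3.138, -0.0, 1.575]
force: [0.6, 0.6, -6.5]
gripper_width: 0.462
finger_force: 93.6
t 20.5333 pos [ 631.7 -154.5   65.2] shift m [-0.0018 -0.0014  0.0372] turn deg [ 0.2 -0.   0.2] w 0.46
```

View pics/s7.png

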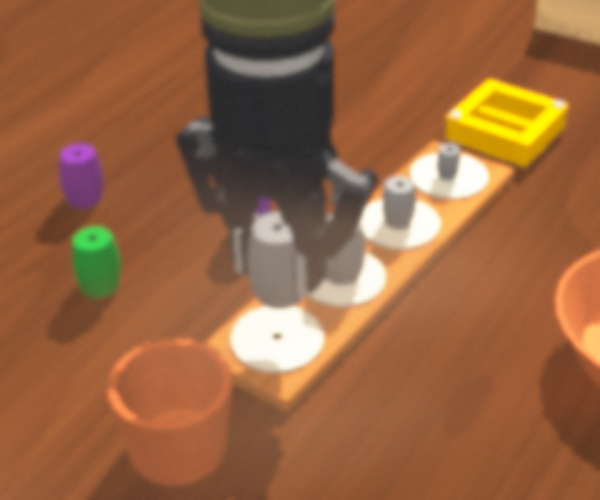

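l hangs upright at (275,265) over mark_4 at (277,337). The other three stand in place. Lowering.

```bash
python3 -m crank '[[[-0.0018,-0.001,0.012,0,0,0,1],[-0.0018,-0.001,0.024,0,0,0,1],[-0.0018,-0.001,0.031,0,0,0,1],[-0.0018,-0.001,0.034,0,0,0,1],[-0.0018,-0.001,0.036,0,0,0,1],[-0.0018,-0.001,0.0365,0,0,0,1],[-0.0018,-0.001,0.0365,0,0,0,1],[-0.0018,-0.001,0.0365,0,0,0,1]]]'
```

```text
time: 21.25
ee_pos: [627.6, -157.4, 27.6]
tool_rot: [-3.138, 0.002, 1.574]
force: [-6.8, -0.6, 4.7]
gripper_width: 0.464
finger_force: 94.9
```

Contact. Releasing, rising and backing off toward the robot, away from the row.

```bash
python3 -m crank '[[[0,0,0,0,0,0,0],[0,0,0,0,0,0,-0.15],[0,0,0,0,0,0,-0.35],[0,0,0,0,0,0,-0.55],[0,0,0,0,0,0,-0.55],[0,0,-0.02,0,0,0,-0.55],[0,0,-0.05,0,0,0,-0.55],[0,0,-0.08,0,0,0,-0.55],[0,0,-0.12,0,0,0,-0.55],[0,0,-0.15,0,0,0,-0.55]]]'; python3 -m crank '[[[-0.16,-0.17,0,0,0,0,-0.6],[-0.16,-0.17,0,0,0,0,-0.6],[-0.16,-0.17,0,0,0,0,-0.6],[-0.16,-0.17,0,0,0,0,-0.6],[-0.16,-0.17,0,0,0,0,-0.6],[-0.16,-0.17,0,0,0,0,-0.6],[-0.16,-0.17,0,0,0,0,-0.6],[-0.16,-0.17,0,0,0,0,-0.6],[-0.16,-0.17,0,0,0,0,-0.6],[-0.16,-0.17,0,0,0,0,-0.6]]]'; python3 - <<'E'
from h import *
p,d=arm.grab_frame("top"); cv2.imwrite("pics/t8.png",cv2.resize(p[60:300,200:540],None,fx=2,fy=2))
o={'xs':(648,84,41),'s':(642,5,51),'m':(636,-75,61),'l':(630,-156,71)}
tops("top",d,o); p,d=arm.grab_frame("scene"); tops("scene",d,o)
E
```

```text
time: 22.08
ee_pos: [630.4, -156.5, 179.7]
tool_rot: [3.139, -0.0, 1.574]
force: [1.4, 0.6, 0.6]
gripper_width: 0.774
finger_force: 0.0
time: 22.92
ee_pos: [461.8, -315.9, 177.2]
tool_rot: [3.139, -0.001, 1.577]
force: [0.9, -0.1, -0.4]
gripper_width: 0.799
finger_force: 0.0
top xs 63 px [306.9 141.8] xyz [645.7  81.9  41. ] medz 42.3 ext [17. 17.  8.]
top s 103 px [343.7 145.5] xyz [639.9   4.8  51. ] medz 51.9 ext [24. 23.  7.]
top m 160 px [381.9 149.4] xyz [634.1 -73.   61. ] medz 62.0 ext [28. 29.  8.]
top l 229 px [421.8 154.2] xyz [ 627.1 -152.8   71. ] medz 72.1 ext [34. 34.  7.]
scene xs 45 px [379.5 200.5] xyz [649.1  76.7  41. ] medz 40.7 ext [18. 17.  6.]
scene s 83 px [359.5 214.5] xyz [642.6  -0.8  51. ] medz 51.0 ext [23. 24.  6.]
scene m 150 px [336.7 230.6] xyz [636.4 -78.4  61. ] medz 60.9 ext [28. 31.  6.]
scene l 256 px [308.8 250.3] xyz [ 629.6 -159.4   71. ] medz 70.9 ext [35. 34.  7.]
```

View pics/t8.png

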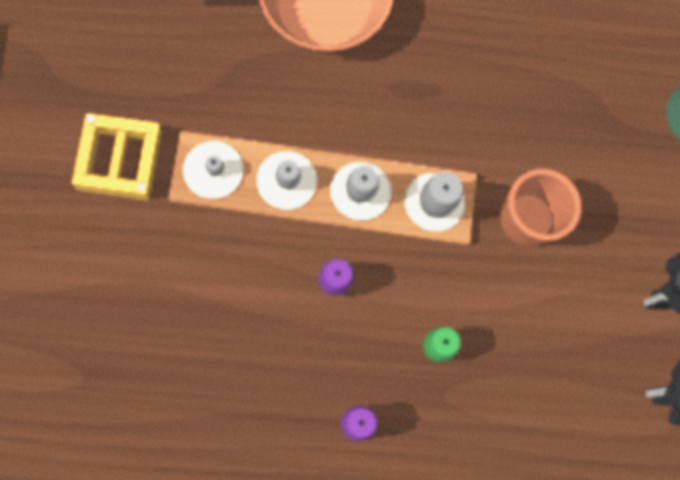

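All four sinkers stand upright at the correct top heights, within about 5 mm of their plate centres in both views: (213,165), (289,172), (364,184), (442,192). The frame and crucible look unmoved. I'll let the arm settle and hand in.

```bash
python3 -m crank '[[[0,0,0,0,0,0,-0.6],[0,0,0,0,0,0,-0.6],[0,0,0,0,0,0,-0.6],[0,0,0,0,0,0,-0.6]]]' >/dev/null; python3 -c "
from rig import arm
print(arm.close_job())"
```

```text
the job is handed in; nothing more can be done
None
```

I handed the job in at about 23 s of the 96 s: by both cameras, all four sinkers stand upright within about 5 mm of their plate centres, smallest by the yellow frame to largest by the crucible, and the frame and crucible looked unmoved; the hand-in returned no verdict.

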